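# Refit the guide rod of a lemon slicer

### The job

The lemon slicer has been washed and one of its two guide rods must go back in. Take the red-knobbed rod from the draining rack by its bare shank and feed it, rounded nose first, partway into the empty bore; then take a fresh grip on its red knob and push it steadily against its spring until the knob sits up against the slicer like its twin and the spring plunger holds it there. Feel your way and give way where it binds instead of forcing or ramming it, do not drop it, let go at the end, and leave everything else where it lies.

Things in the scene. Friction and masses are not known exactly. Their poses are not given: they have to be found in the camera images.
- guide_rod: Loose guide rod: steel shank 12 mm thick, 215 mm long, round red knob 26 mm thick, 45 mm long at its rear; 0.22 kg, balances 95 mm ahead of the knob. Origin on the axis at the knob's front face, x along the axis to the nose (x = 215 mm; knob ends at x = -45 mm). Starts level in the rack's notches, nose to rack +x, axis 55 mm above the table, origin at rack x = -95 mm, y = -40 or +40 mm.
- rod_nose (a point): End of the rod's rounded nose (a hemisphere of 6 mm radius), on its axis, 215 mm ahead of guide_rod's origin; axes as the rod's. A locking groove lies 10 to 18 mm behind this end. Let go partway, the free rear of the rod sags by a few mm in the bore's clearance. Held firmly at the knob and led 1 to 2 mm or 1 to 2 degrees off the bore's line, the rod binds: side forces rise by several N per mm, so give way to what the hand feels.
- slicer: Hand slicer, 390 mm long, 150 mm wide, 215 mm high, held in a grey drip tray 400 by 220 mm. This is the tray's pose: origin on the table below the nominal mouth of the empty bore, x the way the rod goes in, z up. The frame sits askew in the tray: shifted up to 4 mm along x and turned up to 4 degrees, either way. The twin rod, home, lies 120 mm to +y, its red knob reaching 45 mm out.
- bore_mouth (a point): Nominal centre of the empty bore's mouth, 95 mm above the table, axes as the tray's; the true one, in the face of a 32 mm round boss, lies up to 4 mm before or behind it along x and its level bore runs up to 4 degrees to the left or right. Bore 13 mm wide with lead-ins of 2.5 to 3 mm: boss (0 to 30 mm), carriage bush (90 mm long), socket (192 to 236 mm). Home: knob on the boss, a hard stop.
- rod_grip (a point): Place on the shank, 100 mm ahead of the knob's front face, to hold it by at first. The rod slides lightly until the nose lifts a spring plunger (black cap over the socket), 14 mm short of home, against some 10 N; from 10 mm short a spring cup pushes back too, with 5 N rising to 13 N. Pressed home, the plunger drops into the groove; the rod then rests about 1 mm short. Let go earlier, it springs back.
- carriage (a joint): Place of the pusher carriage along the bore, 0 to 0.064 m; at 0 its bush begins 36 mm behind the bore's mouth. It slides with about 4 N of friction and may be carried along by the rod. Its black handle stands 66 mm behind the mouth plus this value, up to 215 mm above the table.
- rack: White draining rack, fixed, 300 by 170 mm, 20 mm rim, origin at the centre of its underside. Two combs 8 mm thick stand at x = -60 and +60 mm, with open V notches at y = -40 and +40 mm up to z = 57 mm, so that they carry the rod 35 and 155 mm ahead of its knob.
- honing_steel: Sharpening steel, not to be used: dark 12 mm shank 200 mm long, blue handle 106 mm long, up to 32 mm thick at its guard. Origin on the axis where the shank begins, x to the tip. It lies in the rack's other pair of notches, 80 mm beside the rod.
- knife: Chef's knife lying on the green cutting board; blade 190 mm, black handle 125 mm, origin between them on the underside.
- lemon_half_a: Half a lemon, 59 mm across, 40 mm high, cut face down; origin at the centre of the underside.
- lemon_half_b: The other lemon half, the same size.
- salt_jar: Glass jar with a blue lid, 72 mm across, 110 mm high; origin at the centre of the underside.

How it is judged:
On the way, in this order (a step that is already met when the one before it is completed fails the run):
1. the rod, held by its shank, is fed at least 60 mm into the bore (x of rod_nose in the frame of bore_mouth between 0.06 and 0.19 m and angle between the x axis of guide_rod and the x axis of bore_mouth, either way round below 0.12 rad and contact force between the fingers and guide_rod above 0.5 N and x of the grasp point in the frame of guide_rod above 0.03 m), for 0.1 s.
2. a fresh grip is taken on the knob while the rod is still at least 25 mm short of home (x of rod_nose in the frame of bore_mouth between 0.05 and 0.19 m and contact force between the fingers and guide_rod above 0.5 N and x of the grasp point in the frame of guide_rod below 0.01 m), for 0.1 s.
At the end, for the whole second after the job is handed in: The rod is locked home in the empty bore: its origin at most 7 mm before bore_mouth along x and within 8 mm of it (4 mm of play plus a rest gap of 1 to 2 mm; an unlocked rod springs back 10 mm or more), its axis within 0.1 rad of bore_mouth's x, at rest and released (x of guide_rod in the frame of bore_mouth above -0.007 m and distance between guide_rod and bore_mouth below 0.008 m and angle between the x axis of guide_rod and the x axis of bore_mouth, either way round below 0.1 rad and linear speed of guide_rod below 0.01 m/s and contact force between the fingers and guide_rod below 0.05 N); the robot touches nothing.
It fails at once if the rod is pressed on the slicer with more than 60 N, side loads of a binding rod included (contact force between guide_rod and slicer above 60 N).
It fails at once if the rod is dropped (an end of its shank comes below 30 mm above the table) (height (world z) of any of guide_rod, rod_nose below 0.03 m).
It fails at once if the sharpening steel, the knife, a lemon half or the jar is moved more than 30 mm (distance of any of honing_steel, knife, lemon_half_a, lemon_half_b, salt_jar from where it was at the start of the episode above 0.03 m).
It also fails if it takes over 72 s, if anything falls off the work surface, if the arm or the gripper's body presses on something with over 40 N, if the wrist force passes 120 N, or if a joint passes its speed limit or range.

### The arm

A 6-joint arm with a two-finger parallel gripper is mounted at the origin on the work surface. World frame = base frame: x ahead of the robot, y to its left, z up, the work surface at z = 0. Lengths are in m, angles in rad, forces in N, time in s.
With the tool pointing down it reaches from about 0.325 to 0.85 m from the base axis. Payload 15.5 kg.
Tool frame: the origin (TCP) lies midway between the tips of the shut fingers; the grasp point (between the pads) lies 19 mm behind it; z points along the fingers, y is the direction in which the jaws open and shut (so a half turn about z gives the same grasp; the last joint's range is limited). The gripper opens to 91 mm and grips with 3 to 60 N. Pads are 32 mm wide; open, the fingers measure 118 mm over their backs; the gripper's body (76 mm by 178 mm) begins 60 mm behind the grasp point.
Start: joints at [-1.381, 0.494, 1.345, -0, 1.302, -0.096], TCP at [0.176, -0.6, 0.214] pointing down, gripper open.
Joint ranges: [-2.91, 2.91], [-0.82, 2.16], [0.22, 2.67], [-1.22, 4.37], [0.12, 2.79], [-3.08, 3.08]. Speed limits (rad/s): [1.89, 1.89, 2.57, 3.01, 3.01, 3.01].

### API

Orientations are given as a 3x3 rotation matrix whose columns are the frame's x, y, z axes.
In Python, from cell import robot gives the robot as it stands. Calls block until the motion is done:
- robot.move_ptp(position, orientation): joint-space move of the TCP to a pose.
- robot.move_linear(position, rotation=None, max_speed=0.15, threshold=None): straight line of the TCP; rotation=None keeps the orientation; max_speed is the mean speed in m/s. With threshold (N) it stops when the force on the tool has changed by that much, and returns True; else False.
- robot.goto_joints(angles): joint-space move.
- robot.gripper_open() and robot.clamp(grip_force=None): open the fingers fully, or close them until they stop; grip_force is the grip in N (None keeps the last).
- robot.wait(seconds).
- robot.ik(position, orientation): joint angles nearest the present ones, or None.
- robot.get_obs(): the state.
- robot.snapshot(name): name is "side" or "top"; returns a dict with "image" (400x640x3 uint8, red, green, blue), "mtx" (3x3 intrinsics, pixels), "rvec" (rotation vector, rad) and "tvec" (3), from world to camera coordinates, as OpenCV has them. Camera axes: x right, y down, z forward; pixel columns grow to the right and rows downward; lengths in m; the calibration is good to about 2 mm. A picture is of the moment at which its call begins. There is no depth.
A pose or a line that the arm cannot do raises robot.MotionError and nothing moves.
- robot.sign_off(): hands the job in, once; it reports no verdict.
The state is a dict: "time": time; "q": joint angles; "qvel": joint speeds; "effort": joint torques, N m; "position": TCP position; "ee_rot": TCP orientation; "ft_force": force on the tool from outside, world axes, zero at the start; "wrist_torque": the same for the moment, N m; "opening": finger opening in m.
Only numpy, scipy, OpenCV 4.12 (cv2) and the standard library are available. Lean on these libraries where they do the work, as an engineer would, in place of code of your own. Each camera call takes 0.05 s, during which the arm holds its last target.

## Working session

There is one attempt and no reset: what is moved stays moved. The work goes in short steps, each a Python script; the robot and the scene stay as the last script left them, time stands still between calls to the robot, and variables do not carry over. Pictures are saved under pics/ and viewed, and the job is handed in when it is done.

```bash
ls; mkdir -p pics; python3 - <<'E'
from cell import robot
import cv2,numpy as np
for n in("side","top"):
    s=robot.snapshot(n); cv2.imwrite(f"pics/{n}0.png",s["image"][:,:,::-1]); print(n,s["mtx"].tolist(),s["rvec"],s["tvec"])
    R=cv2.Rodrigues(np.array(s["rvec"]))[0]; print(-R.T@np.array(s["tvec"]).ravel())
o=robot.get_obs(); print(o["time"],o["position"],o["ee_rot"],o["opening"],o["ft_force"])
E
```

```text
pics
side [[390.5528967952742, 0.0, 316.7090103821152], [0.0, 390.5528967952742, 196.0577314848828], [0.0, 0.0, 1.0]] [ 0.74104673 -2.42280764  1.30482896] [0.43145641 0.32179176 0.81710989]
[0.06276135 0.65798089 0.72145361]
top [[447.2935315330751, 0.0, 325.4230043902628], [0.0, 447.2935315330751, 197.4278988455694], [0.0, 0.0, 1.0]] [ 2.13847093 -2.17970269  0.0997769 ] [-0.08333133  0.58087398  1.24204027]
[ 0.44275269 -0.11209253  1.2955416 ]
0.1 [ 0.17612387 -0.59930408  0.21340865] [[ 9.59444474e-01  2.81897598e-01 -2.12530752e-04]
 [ 2.81897660e-01 -9.59443865e-01  1.08594776e-03]
 [ 1.02214739e-04 -1.10181850e-03 -9.99999388e-01]] 0.09141857726226435 [-0.73998717  0.22884508 -0.37464332]
```

View pics/top0.png

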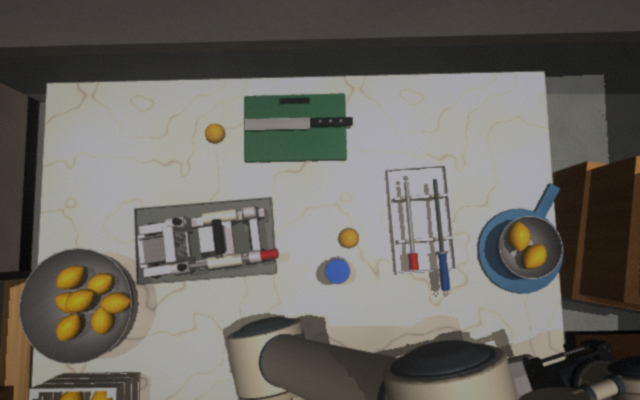

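View pics/side0.png

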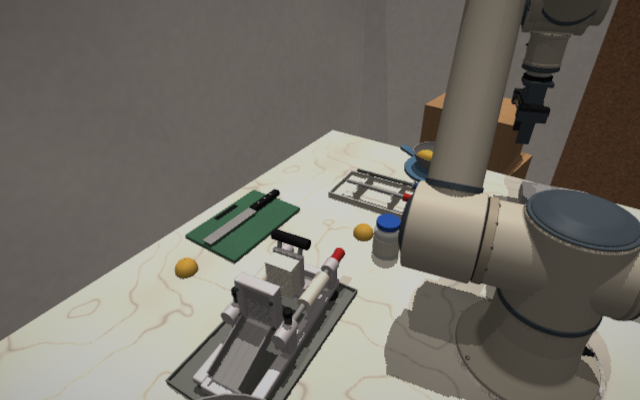

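```bash
python3 - <<'E'
import cv2
t=cv2.imread("pics/top0.png")
cv2.imwrite("pics/z1.png",cv2.resize(t[185:295,125:290],None,fx=4.8,fy=4.8,interpolation=cv2.INTER_CUBIC))
cv2.imwrite("pics/z2.png",cv2.resize(t[160:305,370:470],None,fx=4,fy=4,interpolation=cv2.INTER_CUBIC))
s=cv2.imread("pics/side0.png")
cv2.imwrite("pics/z3.png",cv2.resize(s[225:400,160:365],None,fx=3.4,fy=3.4,interpolation=cv2.INTER_CUBIC))
E
```

```text
(no output)
```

View pics/z1.png

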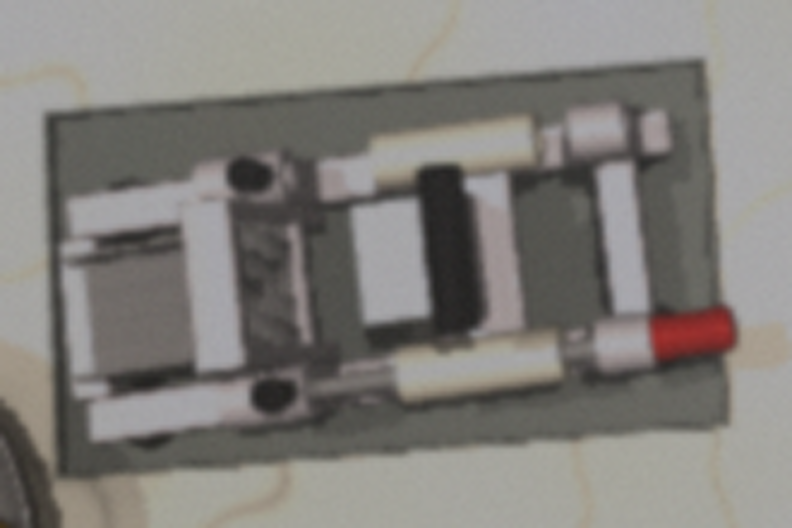

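View pics/z2.png

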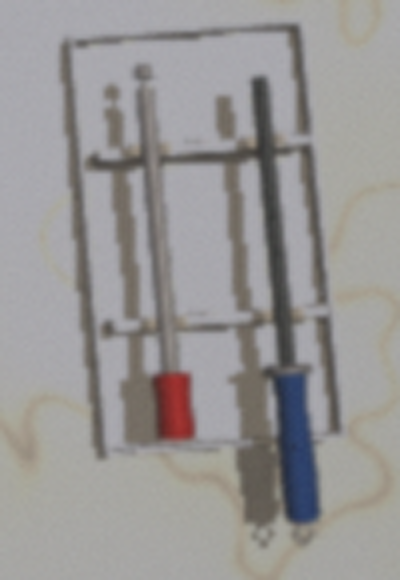

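View pics/z3.png

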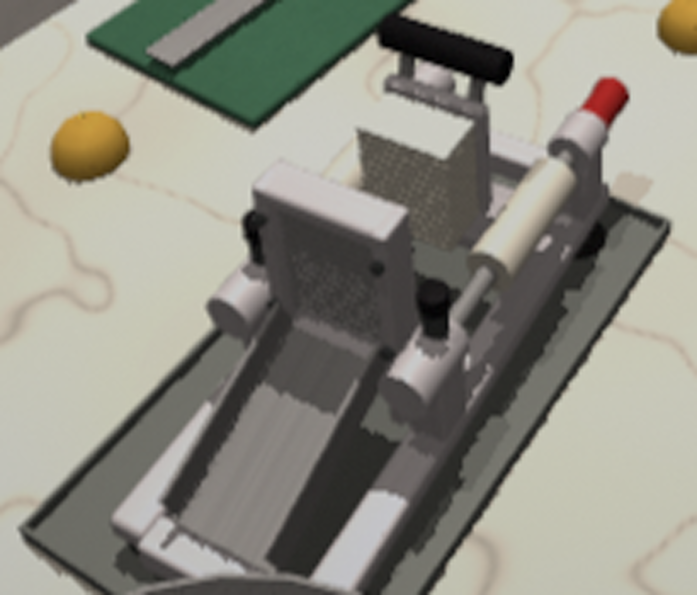

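```bash
cat > h.py <<'E'
import cv2,numpy as np
def cam(s):
    R=cv2.Rodrigues(np.array(s["rvec"]))[0]; return s["mtx"],R,np.array(s["tvec"]).ravel()
def proj(s,P):
    return cv2.projectPoints(np.atleast_2d(np.array(P,float)),np.array(s["rvec"]),np.array(s["tvec"]),np.array(s["mtx"]),None)[0][:,0]
def back(s,uv,z):
    K,R,t=cam(s); C=-R.T@t
    uv=np.atleast_2d(uv); d=(R.T@np.linalg.inv(K)@np.c_[uv,np.ones(len(uv))].T).T
    return C+d*((z-C[2])/d[:,2])[:,None]
def rect(s,img,z,x0,x1,y0,y1,mm=0.5):
    # rows: x decreasing from x1, cols: y decreasing from y1 ; mm per px
    W=int((y1-y0)*1000/mm);H=int((x1-x0)*1000/mm)
    yy,xx=np.meshgrid(y1-np.arange(W)*mm/1000,x1-np.arange(H)*mm/1000)
    uv=proj(s,np.c_[xx.ravel(),yy.ravel(),np.full(xx.size,z)]).astype(np.float32)
    return cv2.remap(img,uv[:,0].reshape(H,W),uv[:,1].reshape(H,W),cv2.INTER_CUBIC)
E
python3 - <<'E'
from cell import robot
from h import *
import pickle
S=[robot.snapshot("top") for _ in range(6)]
s=S[0]; s["image"]=np.mean([a["image"].astype(np.float32) for a in S],0); pickle.dump(s,open("top.pkl","wb"))
print(back(s,[(256,212),(178,222),(270,254)],.095))
print(back(s,[(413,260),(406,180)],.055), back(s,[(348,238),(214,132)],.02),back(s,[(337,271)],.11),back(s,[(442,258),(435,180)],.055))
p=back(s,[(255,212)],.095)[0]
im=rect(s,s["image"],.095,p[0]-.16,p[0]+.04,p[1]-.06,p[1]+.28,.5)
print("rect x1,y1",p[0]+.04,p[1]+.28)
cv2.imwrite("pics/r1.png",im[:,:,::-1])
p=back(s,[(413,260)],.055)[0]
im=rect(s,s["image"],.055,p[0]-.07,p[0]+.25,p[1]-.12,p[1]+.08,.55)
print("rect x1,y1",p[0]+.25,p[1]+.08)
cv2.imwrite("pics/r2.png",im[:,:,::-1])
E
```

```text
[[0.5364333  0.0926385  0.095     ]
 [0.51348677 0.30364823 0.095     ]
 [0.4233439  0.05536428 0.095     ]]
[[ 0.39933842 -0.3315462   0.055     ]
 [ 0.62099664 -0.32071386  0.055     ]] [[ 0.46321879 -0.15622924  0.02      ]
 [ 0.77934284  0.22825183  0.02      ]] [[ 0.37625496 -0.12229953  0.11      ]] [[ 0.40335829 -0.41092651  0.055     ]
 [ 0.61933536 -0.40139827  0.055     ]]
rect x1,y1 0.5764858445504133 0.3753422350456384
rect x1,y1 0.6493384220457735 -0.2515462030671679[ WARN:0@8.383] global loadsave.cpp:1063 imwrite_ Unsupported depth image for selected encoder is fallbacked to CV_8U.
```

View pics/r1.png

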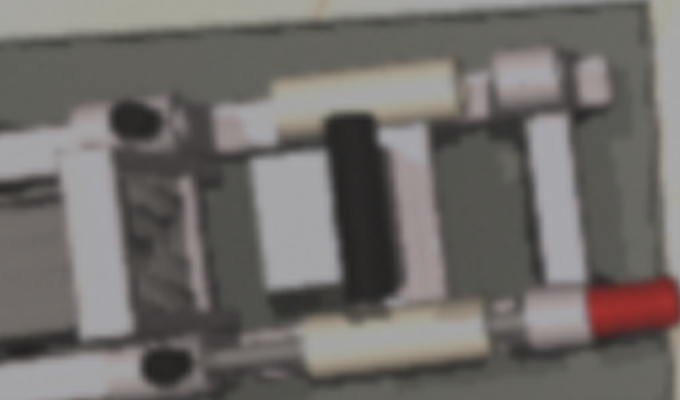

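View pics/r2.png

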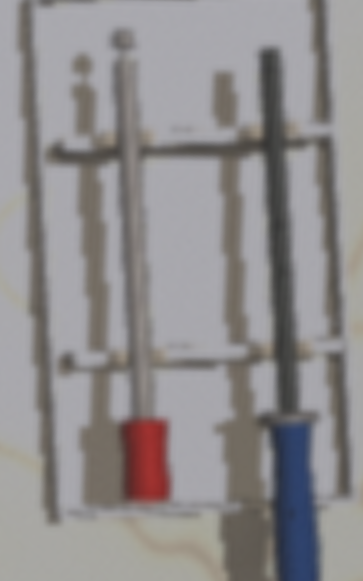

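```bash
python3 - <<'E'
from h import *
import pickle
s=pickle.load(open("top.pkl","rb"))
im=np.clip(rect(s,s["image"],.095,.49,.57,.06,.26,.25),0,255).astype(np.uint8)
cv2.imwrite("pics/r3.png",cv2.convertScaleAbs(im[:,:,::-1],alpha=1.3))
im=np.clip(rect(s,s["image"],.095,.39,.45,.01,.21,.25),0,255).astype(np.uint8)
cv2.imwrite("pics/r4.png",cv2.convertScaleAbs(im[:,:,::-1],alpha=1.3))
E
```

```text
(no output)
```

View pics/r3.png

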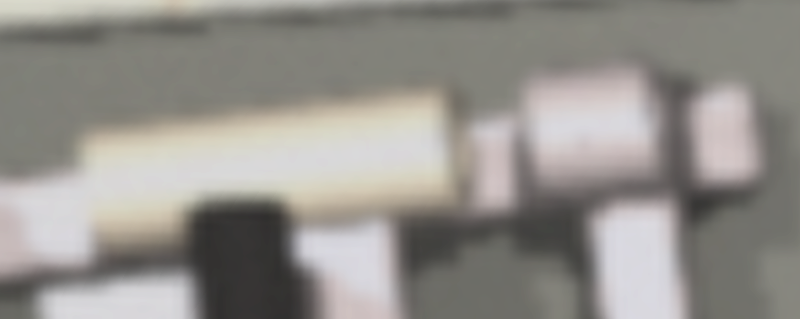

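View pics/r4.png

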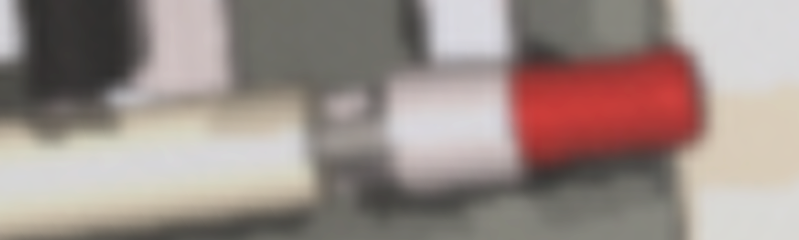

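```bash
python3 - <<'E'
from h import *
import pickle
s=pickle.load(open("top.pkl","rb"))
def run(z,x0,x1,y0,y1,items,ch=None):
    im=rect(s,s["image"].astype(np.float32),z,x0,x1,y0,y1,.25)
    for n,c0,c1,r0a,r1a,sl,sign,mode in items:
        g=im.mean(2) if mode=="g" else (im[:,:,0]-im[:,:,1] if mode=="r" else im[:,:,2])
        g=cv2.GaussianBlur(g,(0,0),3)
        pts=[]
        for c in range(c0,c1,6):
            o=sl*(c-c0); a=int(r0a+o);b=int(r1a+o)
            d=np.gradient(g[a:b,c])*sign
            w=np.clip(d-0.4*d.max(),0,None); pts.append((c,a+(w*np.arange(b-a)).sum()/w.sum()))
        pts=np.array(pts); 
        for _ in range(3):
            p=np.polyfit(pts[:,0],pts[:,1],1); r=pts[:,1]-np.polyval(p,pts[:,0]); pts=pts[abs(r)<2*r.std()+.1]
        mc=(c0+c1)/2
        print(n,"slope %.4f"%p[0],"mid y=%.4f x=%.4f"%(y1-mc*.25e-3,x1-np.polyval(p,mc)*.25e-3),"res %.2f px n %d"%(r.std(),len(pts)))
run(.095,.49,.57,.06,.26,[("bush top",95,435,108,152,-.115,1,"g"),("bush bot R",310,440,195,250,-.115,-1,"g"),("boss top",535,635,50,95,-.1,1,"g"),("boss bot",540,640,165,205,-.1,-1,"g"),("bush botL",100,180,225,270,-.115,-1,"g")])
run(.095,.39,.45,.01,.21,[("knob top",530,680,45,95,-.115,1,"r"),("knob bot",530,680,140,185,-.115,-1,"r"),("tboss top",395,500,50,100,-.1,1,"g"),("tboss bot",395,500,165,205,-.1,-1,"g"),("tbush bot",20,300,205,260,-.115,-1,"g")])
run(.0,.45,.65,.06,.40,[])
E
python3 - <<'E'
import sys; sys.path.insert(0,'.')
import os; os.chdir('.')
from h import *
import pickle
s=pickle.load(open("top.pkl","rb"))
im=np.clip(rect(s,s["image"],.01,.33,.63,.05,.45,.55),0,255).astype(np.uint8)
cv2.imwrite("pics/r5.png",im[:,:,::-1])
E
```

```text
bush top slope -0.1207 mid y=0.1938 x=0.5412 res 0.68 px n 57
bush bot R slope 0.0099 mid y=0.1663 x=0.5193 res 2.67 px n 22
boss top slope -0.1026 mid y=0.1138 x=0.5508 res 0.36 px n 17
boss bot slope -0.1629 mid y=0.1125 x=0.5255 res 0.68 px n 15
bush botL slope -0.1584 mid y=0.2250 x=0.5104 res 0.66 px n 13
knob top slope -0.1238 mid y=0.0587 x=0.4346 res 1.25 px n 25
knob bot slope -0.1384 mid y=0.0587 x=0.4125 res 1.04 px n 24
tboss top slope 0.0455 mid y=0.0981 x=0.4299 res 2.56 px n 18
tboss bot slope -0.1186 mid y=0.0981 x=0.4050 res 0.83 px n 15Traceback (most recent call last):
  File "<stdin>", line 20, in <module>
  File "<stdin>", line 13, in run
ValueError: operands could not be broadcast together with shapes (35,) (55,)
```

View pics/r5.png

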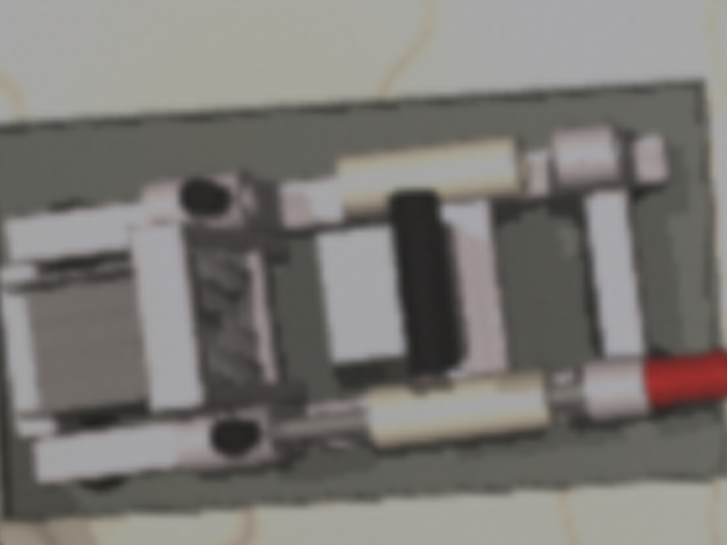

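```bash
cat >> h.py <<'E'
def rot(psi):
    # rod axis direction psi (world yaw); tool x along rod, z down
    c,s_=np.cos(psi),np.sin(psi)
    return np.array([[c,s_,0],[s_,-c,0],[0,0,-1.]])
E
python3 - <<'E'
from cell import robot
from h import *
import pickle
s=pickle.load(open("top.pkl","rb"))
im=rect(s,s["image"].astype(np.float32),.055,.43,.62,-.37,-.29,.25)
g=cv2.GaussianBlur(im.mean(2),(0,0),2)
# per-row: shank edges
pts=[]
for r in range(0,760,8):
    x=.62-r*.25e-3
    c0=int((-.29-(-.3304+(x-.4183)*.0525))/.25e-3)
    d=np.gradient(g[r,c0-40:c0+40]); a=d.argmin();b=d.argmax()
    pts.append((x,-.29-.25e-3*(c0-40+a),-.29-.25e-3*(c0-40+b)))
pts=np.array(pts)
for k in (1,2):
    y=pts[:,k];m=np.ones(len(y),bool)
    for _ in range(4):
        p=np.polyfit(pts[m,0],y[m],1); r=abs(y-np.polyval(p,pts[:,0])); m=r<max(2*np.median(r),5e-4)
    print(k,p[0],np.polyval(p,.518),m.sum())
print(robot.get_obs()["q"])
q=robot.ik([.518,-.3252,.036],rot(.05)); print(q)
for psi in (np.pi/2+.119,):
  for d in(-.15,-.03):
    print(robot.ik([.5395-.119*d,.093+d,.076],rot(psi)),robot.ik([.5395-.119*d,.093+d,.076],rot(psi+np.pi)))
E
```

```text
1 0.05345704158586163 -0.3183011192258069 67
2 0.05670798519603208 -0.3319851137271787 62
[-1.38047019e+00  4.93681321e-01  1.34560191e+00 -2.71229958e-05
  1.30247636e+00 -9.54950850e-02]
[-6.58210719e-01  6.86580079e-01  1.54721288e+00 -4.44089210e-16
  9.07799692e-01  8.62585608e-01]
[-2.08496744e-01  5.76096206e-01  1.65292903e+00 -4.44089210e-16
  9.12567417e-01 -3.27496744e-01] [-2.08496744e-01  5.76096206e-01  1.65292903e+00 -4.44089210e-16
  9.12567417e-01  2.81409591e+00]
[ 6.25847199e-03  5.62017406e-01  1.68680382e+00 -4.44089210e-16
  8.92771428e-01 -1.12741528e-01] [ 6.25847199e-03  5.62017406e-01  1.68680382e+00 -4.44089210e-16
  8.92771428e-01  3.02885113e+00]
```

```bash
python3 - <<'E'
from cell import robot
from h import *
R=rot(.055)
robot.move_ptp([.518,-.3251,.16],R)
robot.gripper_open()
t=robot.move_linear([.518,-.3251,.036],max_speed=.12,threshold=8)
o=robot.get_obs(); print(t,o["position"],o["ft_force"],o["time"])
s=robot.snapshot("top"); cv2.imwrite("pics/g1.png",cv2.resize(s["image"][150:310,340:480],None,fx=4,fy=3.7,interpolation=cv2.INTER_CUBIC)[:,:,::-1])
E
```

```text
False [ 0.51838088 -0.32539636  0.03669443] [ 0.00199651  0.03511661 -0.13165608] 3.425
```

View pics/g1.png

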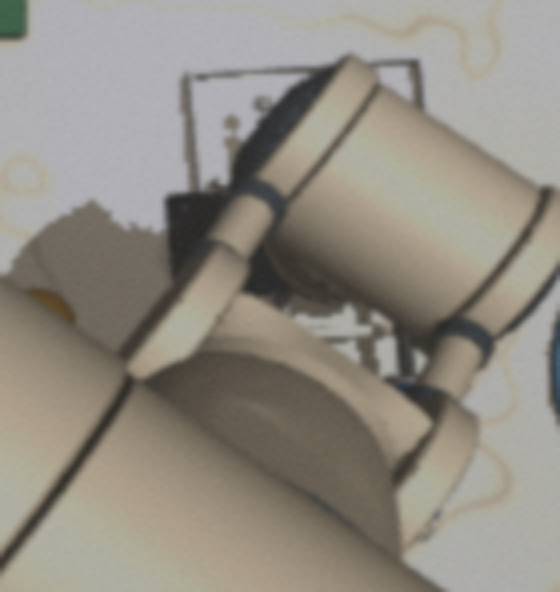

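The arm hides the grasp from above (only the rack's upper edge and the nose near (262,103) show); I go on by feel.

```bash
python3 - <<'E'
from cell import robot
from h import *
def st(l):
    o=robot.get_obs(); print(l,"t%.2f"%o["time"],np.round(o["position"],4),"F",np.round(o["ft_force"],2),"M",np.round(o["wrist_torque"],2),"op%.4f"%o["opening"])
robot.clamp(5); st("c5")
robot.clamp(30); st("c30")
R=rot(.055)
robot.move_linear([.518,-.3251,.046],max_speed=.05); st("l1")
robot.move_linear([.518,-.3251,.25],max_speed=.15); st("l2")
s=robot.snapshot("side"); cv2.imwrite("pics/g2.png",s["image"][:,:,::-1])
E
```

```text
c5 t4.72 [ 0.5178 -0.3237  0.0359] F [ 1.45 10.28  4.02] M [ 1.75 -0.35 -0.03] op0.0155
c30 t4.93 [ 0.5175 -0.3219  0.0359] F [ 3.32 23.01 10.18] M [ 4.06 -0.59 -0.13] op0.0113
l1 t5.28 [ 0.5182 -0.3255  0.0462] F [-0.12 -0.73 -2.11] M [ 0.03 -0.02  0.02] op0.0113
l2 t6.79 [ 0.5177 -0.3249  0.2492] F [ 0.04  0.08 -1.84] M [0.01 0.04 0.01] op0.0114
```

View pics/g2.png

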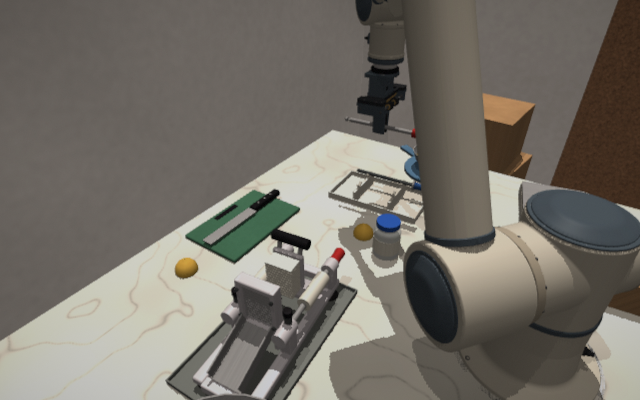

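```bash
cat >> h.py <<'E'
PSI=np.pi/2+.119
MO=np.array([.5395,.093,.095])
def axis(psi): return np.array([np.cos(psi),np.sin(psi),0])
def tcp(d,psi=PSI,dz=-.019,off=0.,zoff=0.):
    """TCP for grip point at distance d along bore axis from mouth; off lateral toward +x world"""
    a=axis(psi); n=np.array([np.sin(psi),-np.cos(psi),0])
    return MO+a*d+n*off+np.array([0,0,dz+zoff])
def st(robot,l=""):
    o=robot.get_obs(); print(l,"t%.2f"%o["time"],np.round(o["position"],4),"F",np.round(o["ft_force"],2),"M",np.round(o["wrist_torque"],2),"op%.4f"%o["opening"]); return o
E
python3 - <<'E'
from cell import robot
from h import *
p=tcp(-.155); q=p.copy(); q[2]=.23
robot.move_ptp(q,rot(PSI)); st(robot)
robot.move_linear(p,max_speed=.15); st(robot); print(p)
robot.wait(.2)
o=st(robot); print(o["ee_rot"])
S=[robot.snapshot("top") for _ in range(4)]
s=S[0]; s["image"]=np.mean([a["image"].astype(np.float32) for a in S],0)
import pickle; pickle.dump(s,open("top2.pkl","wb"))
im=np.clip(rect(s,s["image"],.095,.48,.60,-.10,.20,.4),0,255).astype(np.uint8)
cv2.imwrite("pics/p1.png",im[:,:,::-1])
t=robot.snapshot("side"); cv2.imwrite("pics/p2.png",cv2.resize(t["image"][180:320,250:450],None,fx=4,fy=4,interpolation=cv2.INTER_CUBIC)[:,:,::-1])
E
```

```text
t7.98 [ 0.558  -0.0615  0.23  ] F [-0.29  0.11 -1.78] M [ 0.02 -0.11 -0.  ] op0.0110
 t9.16 [ 0.5584 -0.0611  0.0767] F [ 0.06  0.05 -2.35] M [ 0.06 -0.08 -0.05] op0.0112
[ 0.5579015  -0.06090382  0.076     ]
 t9.36 [ 0.5583 -0.061   0.0766] F [ 0.92 -1.06 -2.47] M [ 0.03 -0.08 -0.01] op0.0110
[[-1.18722647e-01  9.92926811e-01  1.13147472e-03]
 [ 9.92927385e-01  1.18722993e-01 -2.43670483e-04]
 [-3.76279022e-04  1.09454303e-03 -9.99999330e-01]]
```

View pics/p1.png

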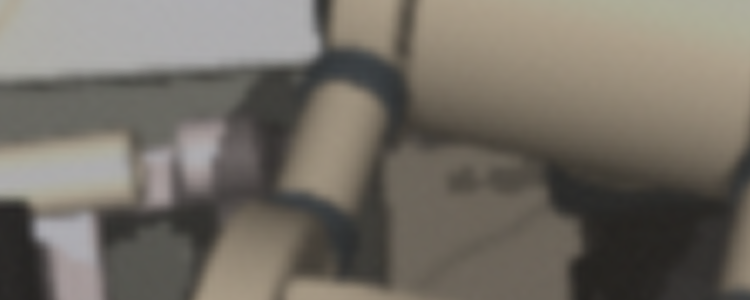

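View pics/p2.png

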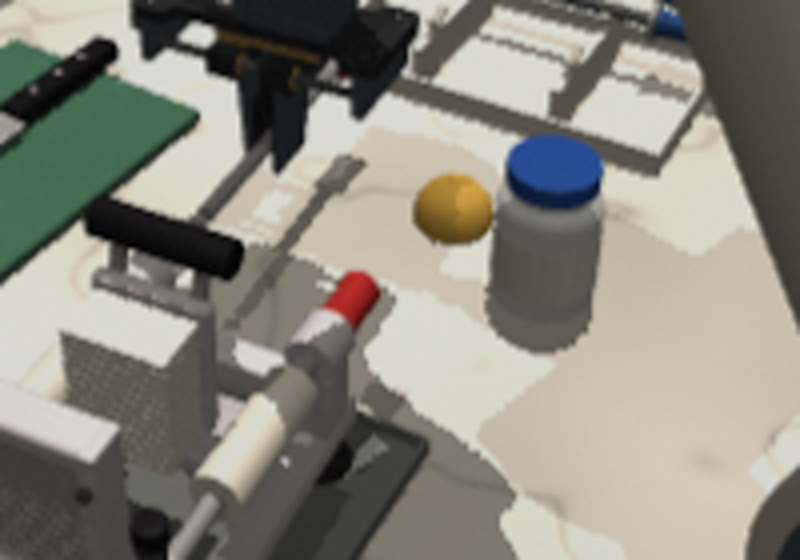

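```bash
python3 - <<'E'
from cell import robot
from h import *
import pickle
S=[robot.snapshot("side") for _ in range(4)]
s=S[0]; s["image"]=np.mean([a["image"].astype(np.float32) for a in S],0); pickle.dump(s,open("side2.pkl","wb"))
o=st(robot)
a=axis(PSI); n=np.array([np.sin(PSI),-np.cos(PSI),0])
g=np.array(o["position"])+[0,0,.0191]
im=s["image"]
# rod band: sample lateral profiles on plane z=.095.. perpendicular to axis
def strip(org,d0,d1,w,z):
    D,W=np.meshgrid(np.arange(d0,d1,.0005),np.arange(-w,w,.0005),indexing="ij")
    P=org[None,None,:]+D[...,None]*a+W[...,None]*n; P[...,2]=z
    uv=proj(s,P.reshape(-1,3)).astype(np.float32)
    return cv2.remap(im,uv[:,0].reshape(D.shape),uv[:,1].reshape(D.shape),cv2.INTER_CUBIC)
A=strip(g,-.02,.16,.03,g[2]); 
# twin strip: origin = MO - .12 n  
B=strip(MO-.12*n,-.06,.15,.04,.095)
for k,X in (("A",A),("B",B)):
    X=np.clip(X,0,255).astype(np.uint8)[:,:,::-1]
    cv2.imwrite(f"pics/s{k}.png",cv2.resize(X,None,fx=3,fy=1.4))
    print(X.shape)
E
```

```text
t9.81 [ 0.5579 -0.0609  0.076 ] F [-0.34 -1.2  -2.72] M [ 0.06 -0.13 -0.04] op0.0113
(360, 120, 3)
(420, 160, 3)
```

View pics/sA.png

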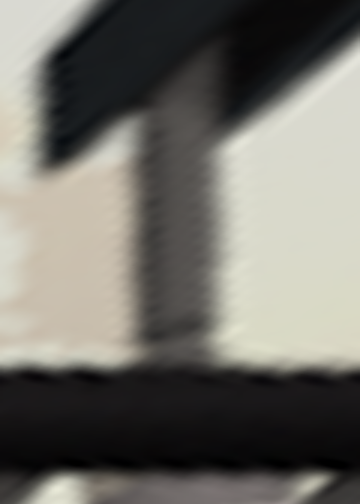

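View pics/sB.png

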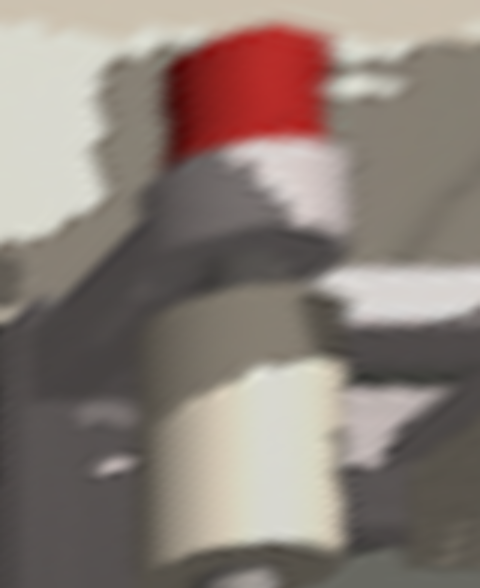

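```bash
python3 - <<'E'
from cell import robot
from h import *
off=.002
robot.move_linear(tcp(-.150,off=off),max_speed=.1); robot.wait(.15)
st(robot,"pre")
robot.move_linear(tcp(-.128,off=off),max_speed=.08)
d=-.128
a=axis(PSI); n=np.array([np.sin(PSI),-np.cos(PSI),0])
while d<-.085:
    d+=.006
    hit=robot.move_linear(tcp(d,off=off),max_speed=.04,threshold=7)
    o=robot.get_obs(); F=np.array(o["ft_force"]); P=np.array(o["position"])-tcp(0)
    print("d%.3f"%d,hit,"Fa %.1f Fn %.1f Fz %.1f"%(F@a,F@n,F[2]),"Pd %.1f Pn %.1f Pz %.1f"%tuple(1e3*np.array([P@a,P@n,P[2]])),"M",np.round(o["wrist_torque"],2),"t%.1f"%o["time"])
    if hit or abs(F@a)>7: break
E
```

```text
pre t10.21 [ 0.5593 -0.0556  0.076 ] F [-0.24  0.6  -2.07] M [ 0.03 -0.08  0.03] op0.0114
d-0.122 False Fa -0.3 Fn -0.8 Fz -1.7 Pd -121.9 Pn 2.0 Pz -0.0 M [ 0.03 -0.17  0.04] t10.9
d-0.116 False Fa 0.8 Fn -0.2 Fz -2.1 Pd -115.8 Pn 2.0 Pz -0.0 M [ 0.   -0.11  0.02] t11.2
d-0.110 False Fa -0.4 Fn -0.7 Fz -1.3 Pd -109.7 Pn 2.0 Pz 0.0 M [ 0.03 -0.14 -0.03] t11.5
d-0.104 False Fa -0.0 Fn 0.8 Fz -2.3 Pd -103.7 Pn 2.0 Pz -0.0 M [ 0.01 -0.09  0.06] t11.8
d-0.098 False Fa 0.1 Fn -0.9 Fz -3.3 Pd -97.7 Pn 2.0 Pz -0.0 M [ 0.04 -0.01  0.07] t12.1
d-0.092 False Fa -0.4 Fn -0.5 Fz -3.1 Pd -91.7 Pn 2.0 Pz -0.0 M [0.02 0.01 0.04] t12.4
d-0.086 False Fa -0.3 Fn -0.4 Fz -2.2 Pd -85.7 Pn 2.0 Pz 0.0 M [0.01 0.02 0.09] t12.7
d-0.080 False Fa 0.0 Fn -1.0 Fz -1.8 Pd -79.7 Pn 2.0 Pz -0.0 M [0.05 0.03 0.08] t13.0
```

```bash
python3 - <<'E'
from cell import robot
from h import *
off=.002
d=-.080
a=axis(PSI); n=np.array([np.sin(PSI),-np.cos(PSI),0])
while d<-.026:
    d+=.006
    hit=robot.move_linear(tcp(d,off=off),max_speed=.04,threshold=8)
    o=robot.get_obs(); F=np.array(o["ft_force"]); P=np.array(o["position"])-tcp(0)
    print("d%.3f"%d,hit,"Fa %.1f Fn %.1f Fz %.1f"%(F@a,F@n,F[2]),"Pd %.1f Pn %.1f Pz %.1f"%tuple(1e3*np.array([P@a,P@n,P[2]])),"M",np.round(o["wrist_torque"],2),"t%.1f"%o["time"])
    if hit or abs(F@a)>7: break
    off+=np.clip((F@n)*.05e-3,-.0003,.0003)
t=robot.snapshot("side"); cv2.imwrite("pics/i1.png",cv2.resize(t["image"][180:320,250:450],None,fx=4,fy=4,interpolation=cv2.INTER_CUBIC)[:,:,::-1])
s=robot.snapshot("top"); cv2.imwrite("pics/i2.png",cv2.resize(s["image"][160:300,120:320],None,fx=4,fy=4,interpolation=cv2.INTER_CUBIC)[:,:,::-1])
E
```

```text
d-0.074 False Fa -0.0 Fn -0.5 Fz -2.7 Pd -73.7 Pn 2.0 Pz -0.0 M [ 0.07 -0.01  0.13] t13.3
d-0.068 False Fa 0.9 Fn -0.4 Fz -2.9 Pd -67.7 Pn 2.0 Pz -0.0 M [0.03 0.11 0.13] t13.6
d-0.062 False Fa 0.4 Fn -1.9 Fz -2.3 Pd -61.7 Pn 1.9 Pz 0.0 M [0.05 0.14 0.11] t13.9
d-0.056 False Fa 0.1 Fn -0.7 Fz -1.9 Pd -55.7 Pn 1.8 Pz -0.0 M [0.06 0.11 0.07] t14.2
d-0.050 False Fa 0.6 Fn -1.9 Fz -1.8 Pd -49.7 Pn 1.8 Pz 0.0 M [0.09 0.17 0.1 ] t14.5
d-0.044 False Fa 0.5 Fn -1.3 Fz -1.8 Pd -43.7 Pn 1.8 Pz 0.0 M [-0.01  0.07  0.13] t14.8
d-0.038 False Fa -0.4 Fn -0.5 Fz -2.1 Pd -37.7 Pn 1.7 Pz 0.0 M [-0.01  0.08  0.13] t15.1
d-0.032 False Fa 0.9 Fn -0.3 Fz -2.2 Pd -31.7 Pn 1.6 Pz 0.0 M [0.07 0.08 0.14] t15.4
d-0.026 False Fa 0.6 Fn -1.0 Fz -2.4 Pd -25.7 Pn 1.6 Pz 0.0 M [0.08 0.13 0.07] t15.7
d-0.020 False Fa -0.7 Fn -0.6 Fz -3.0 Pd -19.7 Pn 1.6 Pz -0.0 M [0.05 0.11 0.04] t16.0
```

View pics/i1.png

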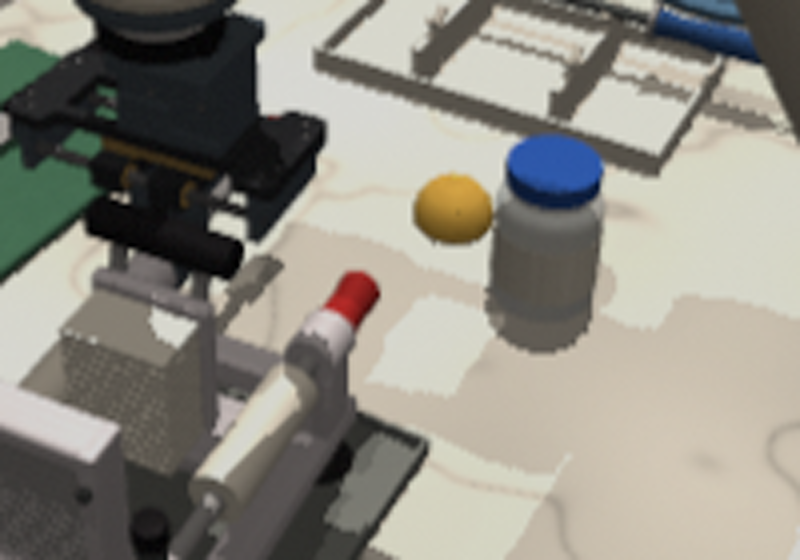

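View pics/i2.png

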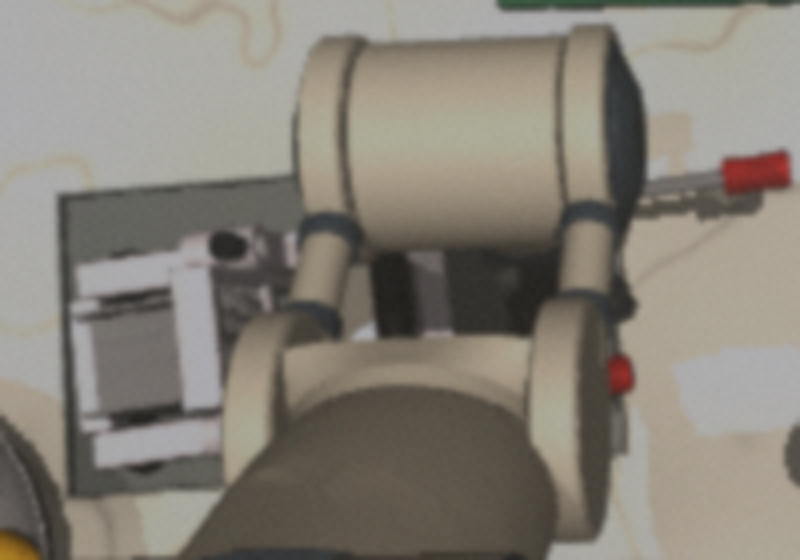

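```bash
python3 - <<'E'
from cell import robot
from h import *
s=robot.snapshot("top"); im=s["image"].astype(np.float32)
a=axis(PSI); n=np.array([np.sin(PSI),-np.cos(PSI),0])
m=((im[:,:,0]>110)&(im[:,:,1]<70)).astype(np.uint8); m[230:]=0; m[:, :285]=0; m[:,330:]=0
ys,xs=np.nonzero(m); print(len(xs),xs.min(),xs.max(),ys.min(),ys.max())
P=back(s,[(xs.mean(),ys.mean())],.097)[0]-MO; print("d %.4f n %.4f"%(P@a,P@n))
st(robot)
print(robot.ik(tcp(-.142,off=.0017),rot(PSI)))
E
```

```text
100 301 316 198 206
d -0.1439 n 0.0035
 t16.18 [0.5434 0.0733 0.076 ] F [-2.06 -0.3  -2.76] M [0.05 0.14 0.16] op0.0112
[-1.92050147e-01  5.75920296e-01  1.65335149e+00 -4.44089210e-16
  9.12320866e-01 -3.11050147e-01]
```

```bash
python3 - <<'E'
from cell import robot
from h import *
robot.gripper_open(); st(robot,"open")
o=robot.get_obs(); p=np.array(o["position"]); p[2]=.15
print(robot.move_linear(p,max_speed=.15,threshold=10))
q=tcp(-.142,off=.0017); q[2]=.15
robot.move_linear(q,max_speed=.15)
S=[robot.snapshot("side") for _ in range(3)]
t=S[0]; t["image"]=np.mean([x["image"].astype(np.float32) for x in S],0)
cv2.imwrite("pics/k1.png",cv2.resize(np.clip(t["image"],0,255).astype(np.uint8)[160:300,250:450],None,fx=4,fy=4,interpolation=cv2.INTER_CUBIC)[:,:,::-1])
s=robot.snapshot("top"); cv2.imwrite("pics/k2.png",cv2.resize(s["image"][160:300,220:400],None,fx=4,fy=4,interpolation=cv2.INTER_CUBIC)[:,:,::-1])
st(robot)
E
```

```text
open t17.44 [0.5434 0.0733 0.076 ] F [0.13 0.17 0.42] M [-0.1  -0.09  0.02] op0.0912
False
 t19.25 [ 0.558  -0.0471  0.15  ] F [-1.34 -0.08 -0.17] M [ 0.01 -0.03  0.01] op0.0910
```

View pics/k1.png

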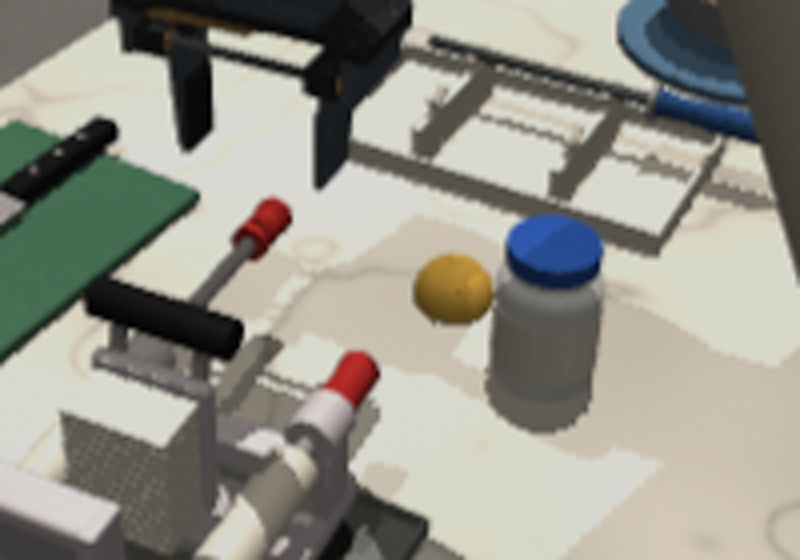

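View pics/k2.png

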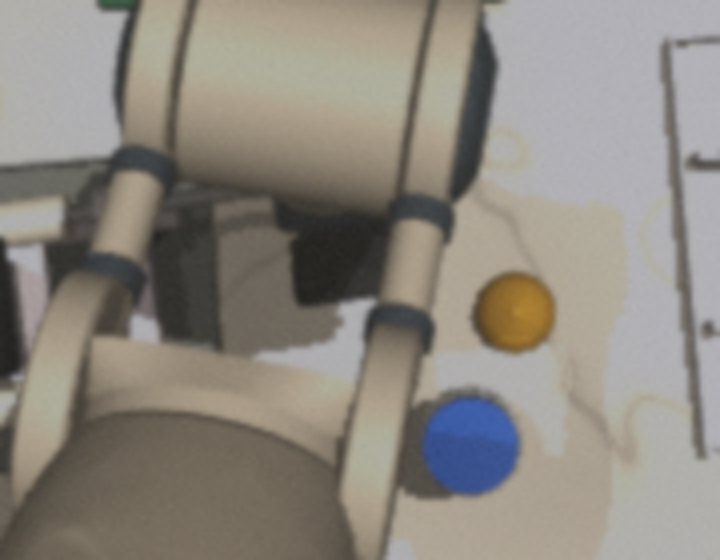

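The rod stays in the bore, sagging slightly; the knob is at about (262,228) in the enlarged view, i.e. side pixel (315.5,217).

```bash
python3 - <<'E'
from cell import robot
from h import *
s=robot.snapshot("side"); im=s["image"].astype(np.float32)
a=axis(PSI); n=np.array([np.sin(PSI),-np.cos(PSI),0])
m=((im[:,:,0]>90)&(im[:,:,1]<60)&(im[:,:,2]<70)).astype(np.uint8)
N,L,stt,c=cv2.connectedComponentsWithStats(m)
for i in range(1,N):
    if stt[i,4]>20:
        for z in (.090,.093,.095):
            P=back(s,[c[i]],z)[0]-MO; print(stt[i],np.round(c[i],1),z,"d %.4f n %.4f"%(P@a,P@n))
E
```

```text
[311 210  11  10  65] [316.5 214.3] 0.09 d -0.1534 n 0.0048
[311 210  11  10  65] [316.5 214.3] 0.093 d -0.1498 n 0.0028
[311 210  11  10  65] [316.5 214.3] 0.095 d -0.1473 n 0.0015
[332 248  12  14  89] [338.  253.8] 0.09 d -0.0330 n -0.1167
[332 248  12  14  89] [338.  253.8] 0.093 d -0.0299 n -0.1180
[332 248  12  14  89] [338.  253.8] 0.095 d -0.0278 n -0.1190
```

```bash
cat >> h.py <<'E'
A_=axis(PSI); N_=np.array([np.sin(PSI),-np.cos(PSI),0])
def rep(robot,l="",z0=-.019):
    F=[];
    for _ in range(3):
        robot.wait(.02); o=robot.get_obs(); F.append(o["ft_force"])
    F=np.mean(F,0); P=np.array(o["position"])-tcp(0)
    print(l,"Fa %.1f Fn %.1f Fz %.1f"%(F@A_,F@N_,F[2]),"Pd %.1f Pn %.2f Pz %.2f"%tuple(1e3*np.array([P@A_,P@N_,P[2]])),"M",np.round(o["wrist_torque"],2),"op %.4f"%o["opening"],"t%.1f"%o["time"])
    return F
E
python3 - <<'E'
from cell import robot
from h import *
robot.move_linear(tcp(-.144,off=.0017),max_speed=.1)
print(robot.move_linear(tcp(-.144,off=.0017,zoff=-.002),max_speed=.1,threshold=8))
rep(robot,"dn")
robot.clamp(4); rep(robot,"c4")
E
```

```text
False
dn Fa 0.2 Fn 0.1 Fz 0.1 Pd -144.0 Pn 1.82 Pz -1.72 M [-0.03 -0.09  0.  ] op 0.0914 t20.5
c4 Fa -0.4 Fn 0.3 Fz 0.1 Pd -144.0 Pn 1.68 Pz -2.00 M [-0.02 -0.14  0.04] op 0.0259 t21.6
```

```bash
cat >> h.py <<'E'
import json
def push(robot,d0,d1,off,zo,psi=PSI,step=.004,thr=14,speed=.04,stop=12,kn=.08e-3,zt=-1.0,axial_abs=None):
    d=d0
    while d<d1-1e-9:
        d=min(d+step,d1)
        t=tcp(d,off=off,zoff=zo)
        hit=robot.move_linear(t,rot(psi),max_speed=speed,threshold=thr)
        F=rep(robot,"d%.4f off%.2f z%.2f hit%d"%(d,off*1e3,zo*1e3,hit))
        off+=np.clip(F@N_*kn,-.0004,.0004); zo+=np.clip((F[2]-zt)*kn,-.0004,.0004)
        if hit or abs(F@A_)>stop or abs(F@N_)>10: break
    json.dump([d,off,zo],open("st.json","w")); return d,off,zo
E
python3 - <<'E'
from cell import robot
from h import *
robot.clamp(12); rep(robot,"c12")
push(robot,-.144,-.110,.0017,-.002)
E
```

```text
c12 Fa -0.5 Fn -0.5 Fz -0.1 Pd -144.0 Pn 1.65 Pz -2.04 M [-0.05 -0.04  0.12] op 0.0258 t21.8
d-0.1400 off1.70 z-2.00 hit0 Fa 2.2 Fn -0.3 Fz 1.1 Pd -139.6 Pn 1.67 Pz -1.99 M [ 0.39 -0.09  0.06] op 0.0260 t22.1
d-0.1360 off1.68 z-1.84 hit0 Fa 2.6 Fn 0.4 Fz 1.0 Pd -135.6 Pn 1.64 Pz -1.85 M [ 0.5  -0.06  0.09] op 0.0257 t22.4
d-0.1320 off1.71 z-1.67 hit0 Fa 2.3 Fn -0.1 Fz 1.2 Pd -131.7 Pn 1.68 Pz -1.67 M [ 0.52 -0.06  0.05] op 0.0254 t22.7
d-0.1280 off1.71 z-1.50 hit0 Fa 2.7 Fn -0.1 Fz 0.9 Pd -127.7 Pn 1.65 Pz -1.52 M [ 0.45 -0.1   0.05] op 0.0257 t23.0
d-0.1240 off1.70 z-1.34 hit0 Fa 3.2 Fn -0.6 Fz 0.6 Pd -123.7 Pn 1.64 Pz -1.38 M [ 0.38 -0.01  0.1 ] op 0.0258 t23.3
d-0.1200 off1.65 z-1.22 hit0 Fa 3.0 Fn -0.0 Fz 1.0 Pd -119.7 Pn 1.61 Pz -1.21 M [ 0.39 -0.08  0.12] op 0.0255 t23.6
d-0.1160 off1.65 z-1.06 hit0 Fa 2.0 Fn 0.1 Fz 1.4 Pd -115.7 Pn 1.62 Pz -1.10 M [ 0.36 -0.06  0.08] op 0.0256 t23.9
d-0.1120 off1.66 z-0.87 hit0 Fa 2.2 Fn 0.0 Fz 0.3 Pd -111.8 Pn 1.58 Pz -0.92 M [ 0.22 -0.03  0.13] op 0.0259 t24.2
d-0.1100 off1.66 z-0.76 hit0 Fa 1.5 Fn -0.2 Fz -0.5 Pd -109.9 Pn 1.63 Pz -0.76 M [ 0.11 -0.04  0.04] op 0.0257 t24.5
```

```bash
python3 - <<'E'
from cell import robot
from h import *
push(robot,-.110,-.052,.00166,-.0007,step=.005)
s=robot.snapshot("top"); cv2.imwrite("pics/m1.png",cv2.resize(s["image"][160:300,120:320],None,fx=4,fy=4,interpolation=cv2.INTER_CUBIC)[:,:,::-1])
t=robot.snapshot("side"); cv2.imwrite("pics/m2.png",cv2.resize(t["image"][160:400,180:400],None,fx=3,fy=2.5,interpolation=cv2.INTER_CUBIC)[:,:,::-1])
E
```

```text
d-0.1050 off1.66 z-0.70 hit0 Fa 1.8 Fn -0.7 Fz -0.1 Pd -104.7 Pn 1.59 Pz -0.72 M [ 0.2  -0.04  0.14] op 0.0257 t24.8
d-0.1000 off1.61 z-0.63 hit0 Fa 2.1 Fn -1.0 Fz 0.4 Pd -99.7 Pn 1.57 Pz -0.63 M [ 0.23 -0.05  0.08] op 0.0256 t25.2
d-0.0950 off1.52 z-0.52 hit0 Fa 1.9 Fn -0.2 Fz -0.0 Pd -94.7 Pn 1.50 Pz -0.51 M [0.2  0.02 0.09] op 0.0254 t25.5
d-0.0900 off1.51 z-0.44 hit0 Fa 2.0 Fn -0.5 Fz 0.7 Pd -89.7 Pn 1.48 Pz -0.45 M [0.15 0.03 0.06] op 0.0258 t25.8
d-0.0850 off1.47 z-0.31 hit0 Fa 0.9 Fn -0.5 Fz -0.2 Pd -84.8 Pn 1.43 Pz -0.34 M [ 0.01 -0.07  0.04] op 0.0256 t26.1
d-0.0800 off1.42 z-0.25 hit0 Fa 1.4 Fn -0.3 Fz -0.1 Pd -79.8 Pn 1.39 Pz -0.25 M [-0.01  0.05  0.08] op 0.0262 t26.5
d-0.0750 off1.40 z-0.18 hit0 Fa 0.9 Fn -0.4 Fz -0.7 Pd -74.8 Pn 1.36 Pz -0.19 M [ 0.09 -0.03  0.08] op 0.0259 t26.8
d-0.0700 off1.37 z-0.15 hit0 Fa 1.7 Fn -0.3 Fz 0.1 Pd -69.8 Pn 1.35 Pz -0.15 M [0.06 0.01 0.07] op 0.0258 t27.1
d-0.0650 off1.34 z-0.06 hit0 Fa 0.9 Fn 0.0 Fz 0.1 Pd -64.8 Pn 1.33 Pz -0.06 M [ 0.01 -0.06  0.09] op 0.0254 t27.4
d-0.0600 off1.34 z0.03 hit0 Fa 1.0 Fn -0.1 Fz -0.5 Pd -59.8 Pn 1.33 Pz 0.02 M [-0.01 -0.04  0.05] op 0.0255 t27.8
d-0.0550 off1.34 z0.07 hit0 Fa 0.8 Fn -0.4 Fz 0.0 Pd -54.8 Pn 1.33 Pz 0.07 M [0.06 0.03 0.13] op 0.0251 t28.1
d-0.0520 off1.31 z0.15 hit0 Fa 0.4 Fn -0.4 Fz -0.3 Pd -51.9 Pn 1.28 Pz 0.15 M [ 0.02 -0.05  0.06] op 0.0260 t28.4
```

View pics/m1.png

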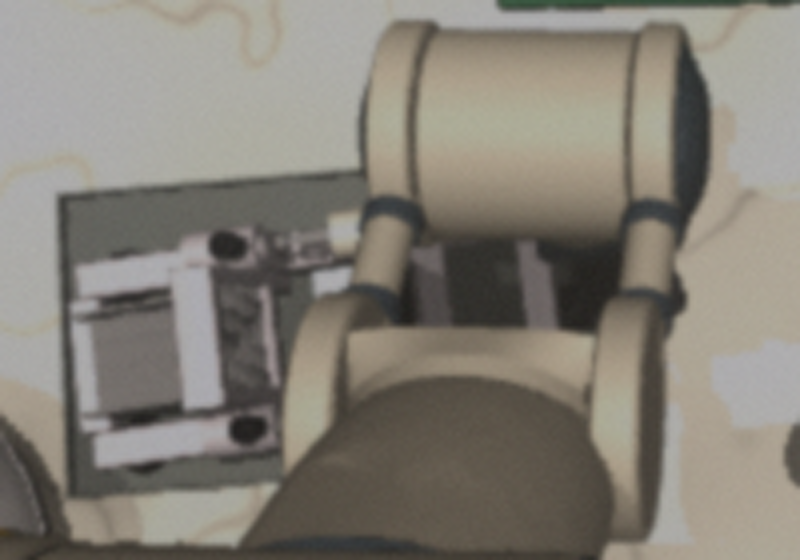

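View pics/m2.png

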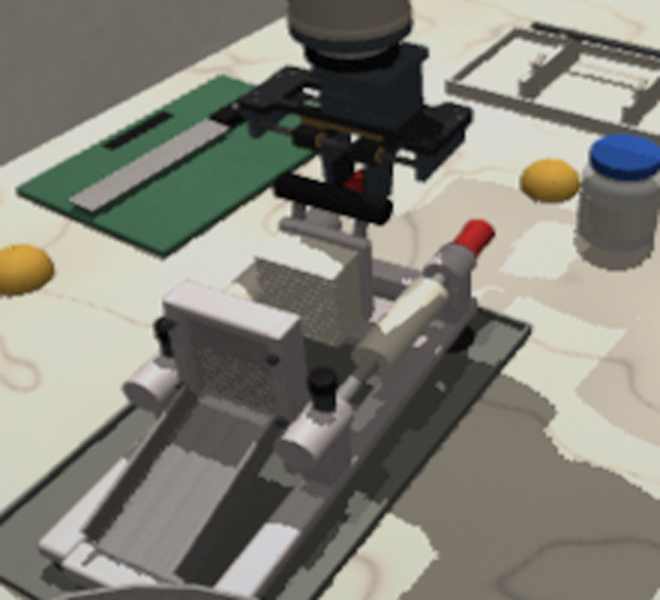

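```bash
python3 - <<'E'
from cell import robot
from h import *
robot.clamp(55); rep(robot,"c55")
push(robot,-.052,-.030,.0013,.00015,step=.003,stop=28,thr=18,zt=-.5)
E
```

```text
c55 Fa 1.2 Fn -0.3 Fz -0.9 Pd -52.0 Pn 1.27 Pz 0.10 M [-0.1  -0.08  0.12] op 0.0250 t28.8
d-0.0490 off1.30 z0.15 hit0 Fa 1.3 Fn -0.4 Fz -1.3 Pd -48.8 Pn 1.27 Pz 0.15 M [-0.19 -0.08  0.17] op 0.0254 t29.1
d-0.0460 off1.26 z0.09 hit0 Fa 1.3 Fn -0.5 Fz -0.7 Pd -45.8 Pn 1.25 Pz 0.08 M [-0.06  0.    0.09] op 0.0250 t29.4
d-0.0430 off1.22 z0.07 hit0 Fa 1.7 Fn -0.9 Fz -0.2 Pd -42.8 Pn 1.24 Pz 0.10 M [ 0.04 -0.05  0.09] op 0.0252 t29.7
d-0.0400 off1.15 z0.10 hit0 Fa 1.3 Fn -0.9 Fz -0.4 Pd -39.8 Pn 1.15 Pz 0.11 M [-0.01 -0.03  0.09] op 0.0250 t30.0
d-0.0370 off1.07 z0.11 hit0 Fa 1.3 Fn -0.9 Fz -0.4 Pd -36.8 Pn 1.05 Pz 0.11 M [ 0.08 -0.03  0.12] op 0.0251 t30.3
d-0.0340 off1.00 z0.12 hit0 Fa 1.9 Fn -0.2 Fz 1.4 Pd -33.8 Pn 1.07 Pz 0.16 M [ 0.1  -0.02  0.18] op 0.0250 t30.6
d-0.0310 off0.98 z0.27 hit0 Fa -4.3 Fn -1.0 Fz 4.1 Pd -31.3 Pn 1.15 Pz 0.46 M [-1.28 -0.13  0.1 ] op 0.0250 t30.9
d-0.0300 off0.90 z0.65 hit0 Fa -5.4 Fn -0.7 Fz 1.6 Pd -30.3 Pn 0.95 Pz 0.61 M [-1.48 -0.22  0.08] op 0.0248 t31.2
```

```bash
python3 - <<'E'
from cell import robot
from h import *
t=robot.snapshot("side"); cv2.imwrite("pics/m3.png",cv2.resize(t["image"][190:290,240:350],None,fx=6,fy=6,interpolation=cv2.INTER_CUBIC)[:,:,::-1])
a=MO
for d in(-.05,-.03,-.0045,0,.01): 
    P=MO+A_*d+N_*.0015; print(d,((proj(t,P)[0]-[240,190])*6).round(), ((proj(t,P+[0,0,.013])[0]-[240,190])*6).round())
s=robot.snapshot("top"); cv2.imwrite("pics/m4.png",cv2.resize(s["image"][180:280,150:300],None,fx=5,fy=5,interpolation=cv2.INTER_CUBIC)[:,:,::-1])
for d in(.06,.09,.19,.192): print(d,((proj(s,MO+A_*d+N_*.0015)[0]-[150,180])*5).round())
E
```

```text
-0.05 [353. 266.] [352. 242.]
-0.03 [329. 293.] [328. 268.]
-0.0045 [298. 328.] [296. 303.]
0 [292. 334.] [291. 310.]
0.01 [280. 349.] [278. 324.]
0.06 [419. 167.]
0.09 [364. 175.]
0.19 [180. 200.]
0.192 [177. 201.]
```

View pics/m3.png

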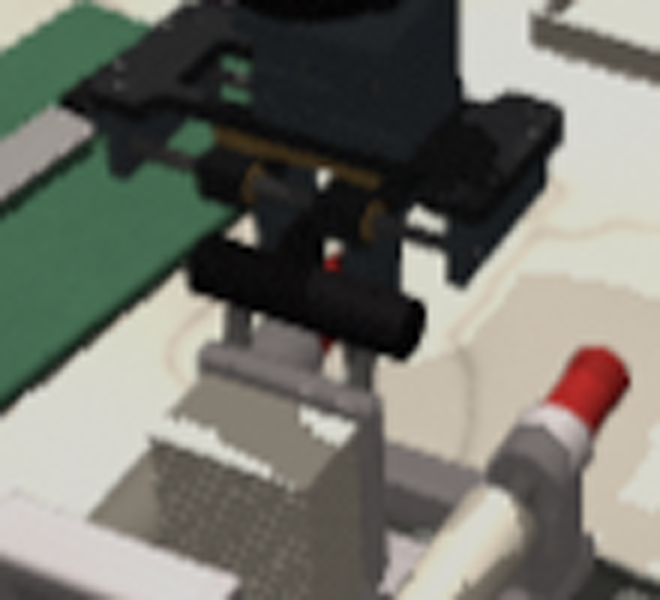

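View pics/m4.png

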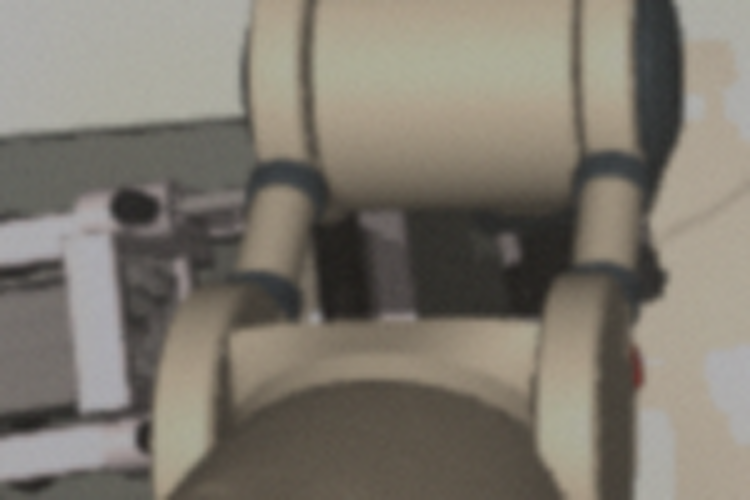

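```bash
python3 - <<'E'
from cell import robot
from h import *
d,off,zo=json.load(open("st.json"))
push(robot,d,-.020,off,zo-.0002,step=.002,stop=26,thr=14,zt=0)
E
```

```text
d-0.0280 off0.84 z0.62 hit0 Fa -6.7 Fn -0.6 Fz 1.6 Pd -28.4 Pn 0.95 Pz 0.58 M [-1.56 -0.25  0.2 ] op 0.0252 t31.6
d-0.0260 off0.79 z0.75 hit0 Fa -7.3 Fn -0.0 Fz 0.5 Pd -26.5 Pn 0.88 Pz 0.69 M [-1.73 -0.31  0.2 ] op 0.0251 t31.9
d-0.0240 off0.79 z0.78 hit0 Fa -7.5 Fn -0.2 Fz -0.1 Pd -24.5 Pn 0.84 Pz 0.65 M [-1.68 -0.3   0.17] op 0.0248 t32.2
d-0.0220 off0.78 z0.78 hit0 Fa -9.1 Fn 0.5 Fz -0.3 Pd -22.6 Pn 0.85 Pz 0.66 M [-1.75 -0.37  0.17] op 0.0251 t32.5
d-0.0200 off0.82 z0.76 hit0 Fa -7.7 Fn 0.6 Fz -1.0 Pd -20.6 Pn 0.86 Pz 0.63 M [-1.78 -0.36  0.12] op 0.0252 t32.8
```

```bash
python3 - <<'E'
from cell import robot
from h import *
t=robot.snapshot("side"); im=t["image"]
cv2.imwrite("pics/m5.png",cv2.resize(im[190:290,240:350],None,fx=6,fy=6,interpolation=cv2.INTER_CUBIC)[:,:,::-1])
s=robot.snapshot("top"); cv2.imwrite("pics/m6.png",cv2.resize(s["image"][180:280,150:300],None,fx=5,fy=5,interpolation=cv2.INTER_CUBIC)[:,:,::-1])
E
```

```text
(no output)
```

View pics/m5.png

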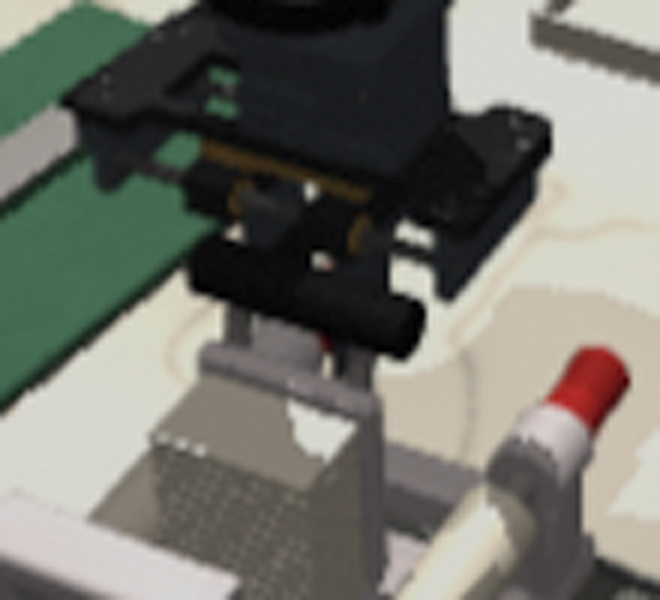

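View pics/m6.png

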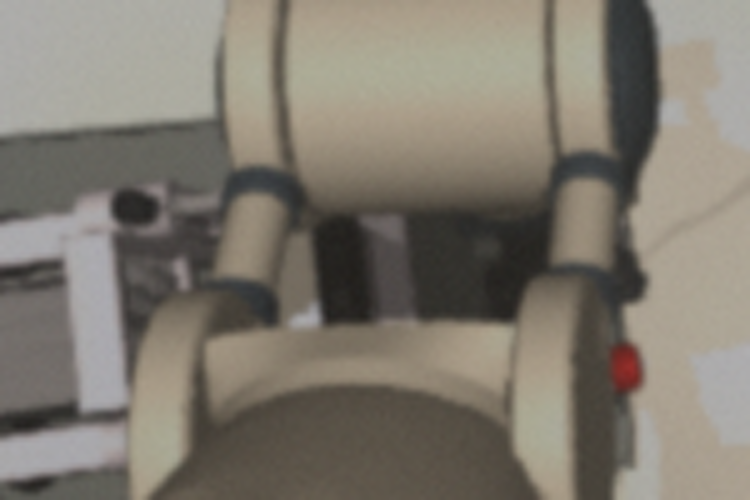

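```bash
python3 - <<'E'
from cell import robot
from h import *
t=robot.snapshot("side")
for n in (-.1185,.0012):
  for d in(-.055,-.05,-.045,-.04,-.035,-.03,-.025,-.005,0): 
    P=MO+A_*d+N_*n; print(n,d,((proj(t,P+[0,0,.013])[0]-[240,190])*6).round())
print(((proj(t,MO+A_*(-.0206)+N_*.0012-[0,0,.019])[0]-[240,190])*6))
im=t["image"][225:255,285:305].astype(int)
m=(im[:,:,0]-im[:,:,1]>25)&(im[:,:,0]-im[:,:,2]>20)
ys,xs=np.nonzero(m); print([(x+285,y+225) for x,y in zip(xs,ys)])
E
```

```text
-0.1185 -0.055 [616. 318.]
-0.1185 -0.05 [611. 325.]
-0.1185 -0.045 [606. 332.]
-0.1185 -0.04 [601. 339.]
-0.1185 -0.035 [595. 347.]
-0.1185 -0.03 [590. 354.]
-0.1185 -0.025 [585. 362.]
-0.1185 -0.005 [563. 392.]
-0.1185 0 [557. 400.]
0.0012 -0.055 [358. 235.]
0.0012 -0.05 [352. 242.]
0.0012 -0.045 [347. 248.]
0.0012 -0.04 [341. 255.]
0.0012 -0.035 [335. 262.]
0.0012 -0.03 [329. 268.]
0.0012 -0.025 [322. 275.]
0.0012 -0.005 [298. 303.]
0.0012 0 [291. 310.]
[320.51870917 340.60396233]
[(np.int64(294), np.int64(246)), (np.int64(293), np.int64(247)), (np.int64(294), np.int64(247))]
```

```bash
python3 - <<'E'
from cell import robot
from h import *
S=[robot.snapshot("side") for _ in range(4)]
t=S[0]; im=np.mean([x["image"].astype(np.float32) for x in S],0)
a=cv2.resize(np.clip(im*1.3,0,255).astype(np.uint8)[220:260,270:320],None,fx=14,fy=14,interpolation=cv2.INTER_NEAREST)
cv2.imwrite("pics/m7.png",a[:,:,::-1])
E
```

```text
(no output)
```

View pics/m7.png

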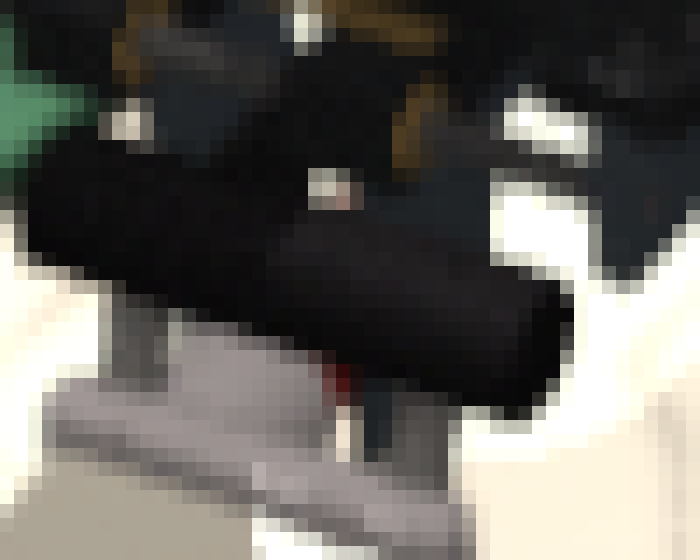

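```bash
python3 - <<'E'
from cell import robot
from h import *
d,off,zo=json.load(open("st.json"))
push(robot,d,-.0155,off,zo,step=.0015,stop=26,thr=14,zt=0)
E
```

```text
d-0.0185 off0.87 z0.67 hit0 Fa -13.3 Fn -0.1 Fz -0.4 Pd -19.6 Pn 0.93 Pz 0.56 M [-2.79 -0.42  0.22] op 0.0253 t33.4
d-0.0170 off0.86 z0.64 hit0 Fa -28.2 Fn -1.4 Fz -0.4 Pd -19.5 Pn 0.97 Pz 0.57 M [-5.23 -0.49  0.2 ] op 0.0250 t33.7
```

```bash
python3 - <<'E'
from cell import robot
from h import *
S=[robot.snapshot("side") for _ in range(4)]
t=S[0]; im=np.mean([x["image"].astype(np.float32) for x in S],0)
t["image"]=im
# virtual view: warp the twin's neighbourhood by +120mm N_ (homography of plane z=.1), show side by side with real region
W,H=60,50
def grid(u0,v0): 
    U,V=np.meshgrid(np.arange(u0,u0+W,.1),np.arange(v0,v0+H,.1)); return U,V
U,V=grid(265,215)
P=back(t,np.c_[U.ravel(),V.ravel()],.100)-.120*N_
uv=proj(t,P).astype(np.float32)
tw=cv2.remap(im,uv[:,0].reshape(U.shape),uv[:,1].reshape(U.shape),cv2.INTER_LINEAR)
re=cv2.remap(im,U.astype(np.float32),V.astype(np.float32),cv2.INTER_LINEAR)
o=np.clip(np.vstack([tw,re])[:, :]*1.3,0,255).astype(np.uint8)
o=np.hstack([np.clip(tw*1.3,0,255),np.clip(re*1.3,0,255)]).astype(np.uint8)
for k in range(0,1200,100): o[:,k]=(0,255,0)
for k in range(0,500,100): o[k,:]=(0,255,0)
cv2.imwrite("pics/m8.png",cv2.resize(o,(800,333))[:,:,::-1])
E
```

```text
(no output)
```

View pics/m8.png

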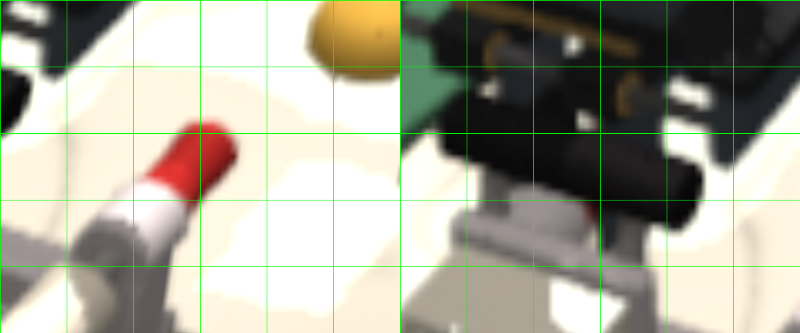

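```bash
python3 - <<'E'
from cell import robot
from h import *
off,zo=.00085,.0006
robot.move_linear(tcp(-.0162,off=off,zoff=zo),max_speed=.03,threshold=14); rep(robot,"press")
for d in (-.018,-.0195,-.0205,-.0215,-.0225):
    h=robot.move_linear(tcp(d,off=off,zoff=zo),max_speed=.03,threshold=25); F=rep(robot,"back %.4f"%d)
    if F@A_>5: break
E
```

```text
press Fa -35.7 Fn -1.3 Fz -0.2 Pd -19.4 Pn 0.95 Pz 0.56 M [-6.53 -0.45  0.17] op 0.0251 t34.2
back -0.0180 Fa -18.7 Fn -0.8 Fz 0.5 Pd -19.6 Pn 0.96 Pz 0.55 M [-3.56 -0.4   0.21] op 0.0250 t34.5
back -0.0195 Fa -11.5 Fn -0.7 Fz 0.7 Pd -20.4 Pn 0.94 Pz 0.55 M [-2.35 -0.31  0.18] op 0.0251 t34.8
back -0.0205 Fa -7.0 Fn -0.1 Fz 0.1 Pd -20.8 Pn 0.90 Pz 0.58 M [-1.54 -0.27  0.09] op 0.0254 t35.1
back -0.0215 Fa 2.8 Fn 0.9 Fz 1.1 Pd -21.2 Pn 0.89 Pz 0.59 M [ 0.11 -0.22  0.12] op 0.0254 t35.4
back -0.0225 Fa 10.3 Fn 0.6 Fz 1.2 Pd -21.6 Pn 0.82 Pz 0.60 M [ 1.26 -0.15  0.18] op 0.0249 t35.7
```

The plunger has latched: the spring pushes back about 12 N, then the rod resists a 10 N pull about 1.5 mm short of the stop. I'll ease to neutral, release and look.

```bash
python3 - <<'E'
from cell import robot
from h import *
robot.move_linear(tcp(-.0211,off=.00085,zoff=.0004),max_speed=.03); rep(robot,"neutral")
robot.gripper_open(); rep(robot,"open")
p=np.array(robot.get_obs()["position"]); p[2]=.16
print(robot.move_linear(p,max_speed=.12,threshold=10))
p=p-.10*A_; p[2]=.25
robot.move_linear(p,max_speed=.2)
robot.move_ptp([.40,-.25,.35],rot(.5))
robot.wait(.3); st(robot)
s=robot.snapshot("top"); cv2.imwrite("pics/e1.png",cv2.resize(s["image"][160:300,120:320],None,fx=4,fy=4,interpolation=cv2.INTER_CUBIC)[:,:,::-1]); cv2.imwrite("pics/e0.png",s["image"][:,:,::-1])
t=robot.snapshot("side"); cv2.imwrite("pics/e2.png",cv2.resize(t["image"][190:290,240:350],None,fx=6,fy=6,interpolation=cv2.INTER_CUBIC)[:,:,::-1])
E
```

```text
neutral Fa -0.1 Fn 0.4 Fz 3.8 Pd -21.1 Pn 0.95 Pz 0.49 M [-0.35 -0.25  0.18] op 0.0250 t36.0
open Fa 0.4 Fn -0.2 Fz -0.5 Pd -21.1 Pn 0.84 Pz 0.41 M [-0.01 -0.02  0.03] op 0.0913 t37.1
False
 t40.23 [ 0.4003 -0.2496  0.3497] F [ 0.84 -0.02 -0.95] M [0.01 0.01 0.  ] op0.0911
```

View pics/e1.png

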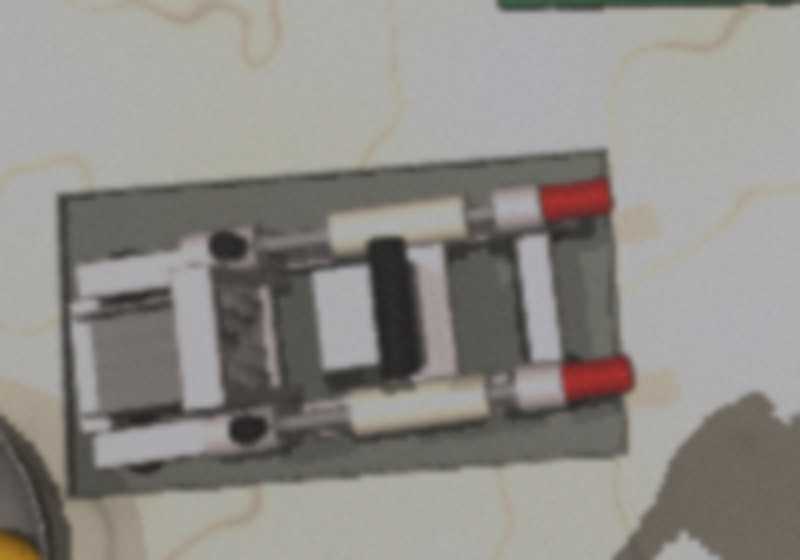

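View pics/e2.png

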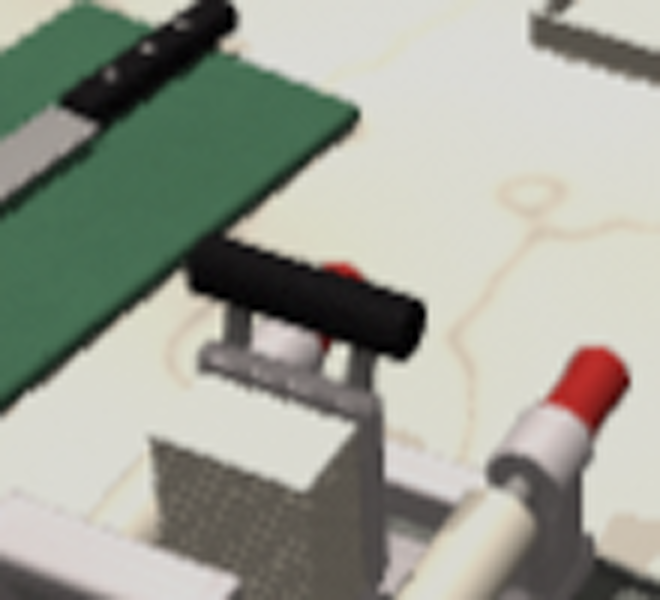

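View pics/e0.png

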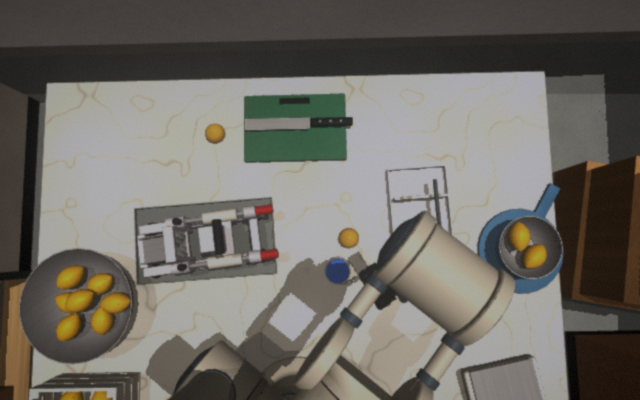

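The loose rod's knob, at (577,198) in the enlarged top view, sits against its boss just as the twin's does at (597,378). Both stand out by the same amount, and nothing else has moved.

```bash
python3 -c "
from cell import robot
robot.sign_off(); print(robot.get_obs()['time'])"
```

```text
the job is handed in; nothing more can be done
the job is handed in; nothing more can be done
```

The red-knobbed rod is locked home in the empty bore and released, and I handed the job in with the clock at about 40 s of the 72 s allowed.

**What I did**
- I gripped the rod by its shank in the rack and fed it about 95 mm into the bore, with side forces of about 2 N or less.
- I let go, took a fresh grip on the knob, and pushed while giving way sideways and vertically to what the hand felt. The hardest press, against the stop, was about 36 N.

**Last checks**
- **Lock:** when I eased back, the spring returned about 12 N. About 1.5 mm short of the stop the rod then held against a 10 N pull, so I take the plunger as latched.
- **Position:** after release, the top and side pictures show the knob on its boss, standing out as far as its twin.
- **Rest of the scene:** the knife, the lemon halves and the jar look unmoved. In the last top picture the arm hid part of the rack, so I could only see the shank end of the sharpening steel.

**What disagreed**
- My camera estimates of how far along the bore its mouth lies differed by several mm, so I found the end stop by feel.
- The force over the last 12 mm, before the stop, was 4 to 9 N, lower than the plunger and spring figures led me to expect.
- When I gripped the shank in the rack, the side force showed the rod about 3 mm to one side of where the top camera had put it.

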